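# Complete the clamp kit and hold it up level

### The arm

A 6-joint arm with a two-finger parallel gripper is mounted at the origin on the work surface. World frame = base frame: x ahead of the robot, y to its left, z up, the work surface at z = 0. Lengths are in m, angles in rad, forces in N, time in s.
With the tool pointing down it reaches from about 0.325 to 0.775 m from the base axis. Payload 5.5 kg.
Tool frame: the origin (TCP) lies between the finger pads; the fingertips stand 8 mm ahead of it and the grasp point (between the pads) lies 11 mm behind it (tcp_to_tips is the distance from the TCP to the fingertips, in m); z points along the fingers, y is the direction in which the jaws open and shut (so a half turn about z gives the same grasp; the last joint's range is limited). The gripper opens to 88 mm and grips with 3 to 60 N. Pads are 20 mm wide; open, the fingers measure 115 mm over their backs; the gripper's body (75 mm by 178 mm) begins 61 mm behind the grasp point.
Start: joints at [1.146, 0.091, 1.231, -0, 1.82, -0.057], TCP at [0.216, 0.56, 0.231] pointing down, gripper open.
Joint ranges: [-2.87, 2.87], [-0.86, 2.18], [0.17, 2.46], [-1.51, 4.65], [0.06, 2.69], [-2.65, 2.65]. Speed limits (rad/s): [2.57, 2.57, 3.01, 3.14, 3.14, 3.14].

### API

Orientations are given as a unit quaternion [w, x, y, z].
In Python, from bench import * gives the robot as it stands. Calls block until the motion is done:
- move_to(position, orientation): joint-space move of the TCP to a pose.
- move_l(position, speed=0.15, orientation=None): straight line of the TCP; orientation=None keeps the orientation; speed is the mean speed in m/s.
- movej(angles): joint-space move.
- gripper_open() and close(): open the fingers fully, or close them until they stop; the grip force is fixed at half the most.
- hold(seconds).
- inverse_kinematics(position, orientation): joint angles nearest the present ones, or None.
- state(): the state.
- get_image(name): name is "scene" or "top"; returns a dict with "frame" (480x640x3 uint8, blue, green, red), "depth" (480x640 float32, m along the optical axis (not along the pixel's ray), 0 where there is no reading), "camera_matrix" (3x3 intrinsics, pixels), "k1" (the pictures are not rectified: a ray, as slopes to the right and down, at radius r is drawn at 1 + k1 r^2 times it, then the intrinsics apply), "view" (4x4, takes a point from world to camera coordinates). Camera axes: x right, y up, looking along -z (the intrinsics and any distortion apply to the point x, -y, -z); pixel columns grow to the right and rows downward; lengths in m; the calibration is good to about 2 mm. A picture is of the moment at which its call begins.
A pose or a line that the arm cannot do raises IKError and nothing moves.
- job_done(): hands the job in, once; it reports no verdict.
The state is a dict: "time": time; "joint_pos": joint angles; "dq": joint speeds; "joint_torque": joint torques, N m; "ee_pos": TCP position; "ee_rot": TCP orientation; "ft_force": force on the tool from outside, world axes, zero at the start; "moment": the same for the moment, N m; "finger_gap": finger opening in m.
Only numpy, scipy, OpenCV 4.12 (cv2) and the standard library are available. Lean on these libraries where they do the work, as an engineer would, in place of code of your own. Each camera call takes 0.05 s, during which the arm holds its last target.

### The job

Finish packing the green kit carrier that stands on the blue riser: seat the black toe clamp in the long empty pocket and the grey cast iron heel in the other empty pocket, both upright and fully down, with the washer pair staying in its own. Then grip the carrier by its white handle, lift it 10 cm straight up off the riser and finish while still holding it there, level and still. Never tip the carrier over, and leave the wrench, step block, brass nut and can where they are.

Things in the scene. Friction and masses are not known exactly. Their poses are not given: they have to be found in the camera images.
- carrier: Green open kit carrier, loose, 0.22 kg empty, about 0.95 kg packed. Origin on its underside, below the handle; z up. It spans x -79 to +75 mm, y -51 to +51 mm; pocket floors are 4 mm above the underside, all walls and the middle deck reach 22 mm above it. A white handle plate stands in the middle. Packed, it balances within 10 mm of the handle. It starts upright on the riser.
- handle (a point): Grip point of the carrier's white upright handle plate, on the plate's middle, 79 mm above the carrier's underside. The plate is 12 mm thick along the carrier's x, 60 mm wide along its y, and reaches from 22 to 98 mm above the underside, so it is gripped from above with the fingers closing along the carrier's x. Axes as the carrier's. Seated contents reach at most 56 mm above the underside.
- seat_clamp (a point): Where the centre of the toe clamp lies when fully seated in its pocket: 56.5 mm to the carrier's -x side of the handle. The pocket is 37 mm along the carrier's x and 87 mm along its y (3.5 mm play on each side), 18 mm deep. Between pocket and handle plate are 32 mm of flat deck. Axes as the carrier's.
- seat_heel (a point): Where the centre of the heel lies when fully seated in its pocket: 42.5 mm to +x and 23.5 mm to +y of the handle. The pocket is 57 mm along the carrier's x and 47 mm along its y (3.5 mm play on each side), 18 mm deep. Axes as the carrier's.
- seat_washer (a point): Centre of the washer pair's pocket as it lies seated: 42.5 mm to +x and 25.5 mm to -y of the handle; pocket 43 x 43 mm, 18 mm deep.
- clamp_mid (a point): Centre (half-way up) of the loose black toe clamp: 30 mm along its x, 80 mm along its y, 46 mm tall, 0.28 kg. The full-height block runs from y -20 to +40 mm; the toe at -y is only 24 mm high. Grip it across its 30 mm width near the centre; its centre of mass is about 5 mm to +y. It may be seated either way round. It starts upright on the table.
- heel_mid (a point): Centre (half-way up) of the loose dull grey cast iron hold-down heel, 52 mm tall, about 0.32 kg: a foot 50 mm along its x, 40 mm along its y and 12 mm high, with a central upright 36 mm along x and 18 mm thick along y up to the top. Grip the upright across its 18 mm. It may be seated either way round. It starts upright on the table.
- washer_mid (a point): Centre of the bright steel spherical washer pair, one loose round piece 36 mm in diameter and 20 mm tall with a dark bore, 0.125 kg, already lying in its carrier pocket.
- riser_top (a point): Middle of the flat top of the blue riser (130 x 96 mm), 70 mm above the table, on the turntable's axis.
- turntable: Round cast aluminium turntable, 208 mm in diameter, 36 mm high, with the blue riser bolted on top; origin on the table at its axis. Its base is fixed; the platter turns about the vertical only stiffly (about 0.8 N m), it need not be turned.
- wrench: Steel wrench, 190 mm, lying near the back of the table; leave alone.
- step_block: Dark steel stepped block, 70 x 34 mm, up to 52 mm high, near the back; origin under its centre; leave alone.
- flange_nut: Brass flange nut, 48 mm across, 30 mm high, at the left; origin under its centre; leave alone.
- can: Grey can, 60 mm in diameter, 110 mm tall, at the right; origin under its centre; leave alone.
Not all that is in view belongs to the job. Leave any orange or purple look-alike of the part that bears clamp_mid alone. Leave any turquoise look-alike of the part that bears heel_mid alone.

How it is judged:
On the way, in this order (a step that is already met when the one before it is completed fails the run):
1. toe clamp and heel both seated in their pockets, washer pair in its own, with the carrier still standing on the riser (distance between clamp_mid and seat_clamp below 0.01 m and angle between each of clamp_mid, heel_mid's own z axis and vertical below 0.2 rad and distance between heel_mid and seat_heel below 0.01 m and distance between washer_mid and seat_washer below 0.01 m and z of carrier in the frame of riser_top below 0.006 m), for 0.2 s.
2. the packed carrier is lifted clear of the riser (z of carrier in the frame of riser_top above 0.03 m), for 0.1 s.
At the end, for the whole second after the job is handed in: Carrier gripped within 45 mm of the grip point, underside over 80 mm above the riser top and within 80 mm sideways of it, off the turntable, tilt under 0.12 rad, under 0.03 m/s and 0.15 rad/s; clamp, heel and washers within 10 mm of their seats, clamp and heel upright to 0.2 rad (z of carrier in the frame of riser_top above 0.08 m and angle between carrier's own z axis and vertical below 0.12 rad and linear speed of carrier below 0.03 m/s and angular speed of carrier below 0.15 rad/s and distance between the grasp point and handle below 0.045 m and contact force between carrier and the fingers above 1 N and contact force between carrier and turntable below 0.2 N and distance between clamp_mid and seat_clamp below 0.01 m and angle between each of clamp_mid, heel_mid's own z axis and vertical below 0.2 rad and distance between heel_mid and seat_heel below 0.01 m and distance between washer_mid and seat_washer below 0.01 m and horizontal distance between carrier and riser_top below 0.08 m); the arm keeps its last pose, push and grip.
It fails at once if the carrier is tipped over by more than 0.4 rad (angle between carrier's own z axis and vertical above 0.4 rad).
It fails at once if the wrench is pushed more than 30 mm away (distance of wrench from where it was at the start of the episode above 0.03 m).
It fails at once if the step block is pushed more than 30 mm away (distance of step_block from where it was at the start of the episode above 0.03 m).
It fails at once if the brass nut is pushed more than 30 mm away (distance of flange_nut from where it was at the start of the episode above 0.03 m).
It fails at once if the can is pushed more than 30 mm away (distance of can from where it was at the start of the episode above 0.03 m).
It also fails if it takes over 64 s, if anything falls off the work surface, if the arm or the gripper's body presses on something with over 40 N, if the wrist force passes 120 N, or if a joint passes its speed limit or range.

## Working session

There is one attempt and no reset: what is moved stays moved. The work goes in short steps, each a Python script; the robot and the scene stay as the last script left them, time stands still between calls to the robot, and variables do not carry over. Pictures are saved under pics/ and viewed, and the job is handed in when it is done.

```bash
ls; mkdir -p pics; python3 - <<'E'
from bench import *
import cv2,numpy as np
s=state();print(s)
for n in("scene","top"):
    d=get_image(n);cv2.imwrite(f"pics/{n}0.png",d["frame"]);np.savez(f"pics/{n}0.npz",**{k:d[k] for k in("frame","depth","camera_matrix","k1","view")})
    print(n,d["camera_matrix"],d["k1"],d["view"])
E
```

```text
pics
{'time': 0.0, 'joint_pos': array([ 1.14632241e+00,  9.18802094e-02,  1.23189277e+00,  1.05168730e-05,
        1.81981452e+00, -5.66984374e-02]), 'dq': array([ 0.00040266, -0.0009527 , -0.00067412, -0.00019092,  0.00089682,
       -0.00114435]), 'joint_torque': array([ 8.97358805e-04, -4.46465063e+01, -4.06436813e+01,  6.95971283e-02,
        2.98788166e-02, -1.08823835e-04]), 'ee_pos': array([0.2156025 , 0.5596145 , 0.22949021]), 'ee_rot': array([-2.42608487e-04,  1.82851781e-01,  9.83139986e-01, -9.67480431e-04]), 'ft_force': array([ 0.50059645,  0.34322667, -0.74688614]), 'moment': array([-0.07492109,  0.05011813, -0.02578247]), 'finger_gap': 0.08780346780585863}
scene [[543.11762242   0.         314.84561943]
 [  0.         543.11762242 241.65754048]
 [  0.           0.           1.        ]] -0.15250474599942432 [[-7.91758040e-01  6.10834843e-01  6.94202879e-06  4.46449882e-01]
 [-4.78325617e-01 -6.20007970e-01  6.21928229e-01  1.57020493e-01]
 [ 3.79899736e-01  4.92413355e-01  7.83074248e-01 -1.59579261e+00]
 [ 0.00000000e+00  0.00000000e+00  0.00000000e+00  1.00000000e+00]]
top [[570.4114917    0.         333.27367926]
 [  0.         570.4114917  234.77488225]
 [  0.           0.           1.        ]] -0.13586046208072355 [[-0.00449835 -0.99996659 -0.0068257  -0.00830553]
 [ 0.98004088 -0.00576511  0.19871243 -0.56357045]
 [-0.19874514 -0.00579559  0.98003407 -1.30750074]
 [ 0.          0.          0.          1.        ]]
```

View pics/scene0.png

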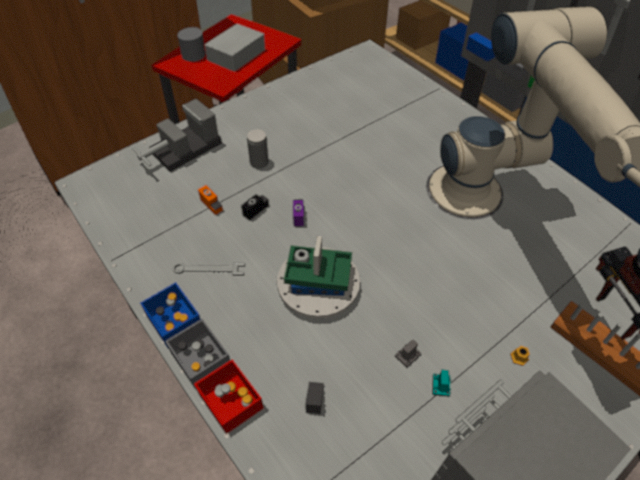

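View pics/top0.png

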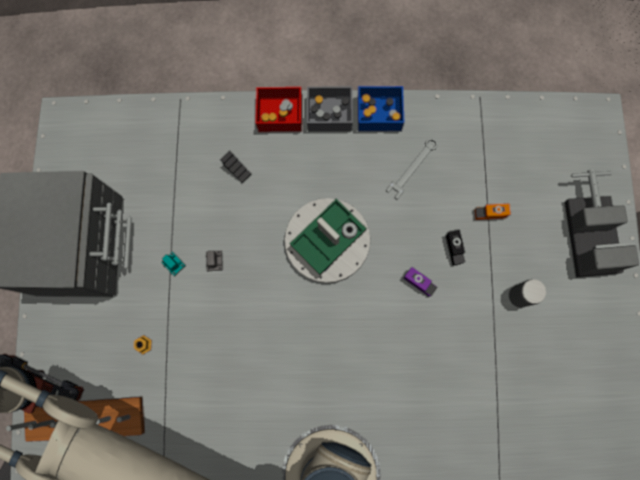

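Black clamp is at top (456,246), with orange (495,211) and purple (420,281) look-alikes. The grey heel is at (214,260), with a turquoise look-alike at (173,263). I'll enlarge these to confirm.

```bash
cat > h.py <<'E'
import cv2,numpy as np
def load(n): return dict(np.load(f"pics/{n}.npz"))
def slopes(d,uv):
    K=d["camera_matrix"];uv=np.asarray(uv,float).reshape(-1,1,2)
    p=cv2.undistortPoints(uv,K,np.array([float(d["k1"]),0,0,0]));return p.reshape(-1,2)
def atz(d,uv,z):
    s=slopes(d,uv);V=d["view"];R=V[:3,:3];c=-R.T@V[:3,3]
    r=np.c_[s[:,0],-s[:,1],-np.ones(len(s))]@R
    z=np.broadcast_to(z,len(s));return c+r*((z-c[2])/r[:,2])[:,None]
def cloud(d,u0,u1,v0,v1):
    g=np.mgrid[v0:v1,u0:u1];uv=np.c_[g[1].ravel(),g[0].ravel()]
    D=d["depth"][v0:v1,u0:u1].ravel();s=slopes(d,uv);V=d["view"];R=V[:3,:3]
    p=np.c_[s[:,0]*D,-s[:,1]*D,-D]-V[:3,3]
    return (p@R),uv,D>0
def proj(d,P):
    V=d["view"];q=np.atleast_2d(P)@V[:3,:3].T+V[:3,3]
    x=q[:,0]/-q[:,2];y=-q[:,1]/-q[:,2];f=1+float(d["k1"])*(x*x+y*y);K=d["camera_matrix"]
    return np.c_[K[0,0]*x*f+K[0,2],K[1,1]*y*f+K[1,2]]
E
python3 - <<'E'
from h import *
t=load("top0")
def crop(n,c,h,k): 
    d=load(n);u,v=c;return cv2.resize(d["frame"][v-h:v+h,u-h:u+h],(k,k),interpolation=cv2.INTER_CUBIC)
cv2.imwrite("pics/c1.png",np.hstack([crop("top0",(456,246),25,400),crop("top0",(214,260),25,400)]))
cv2.imwrite("pics/c2.png",crop("top0",(327,240),50,600))
cv2.imwrite("pics/c3.png",np.hstack([crop("scene0",(255,206),25,400),crop("scene0",(408,352),25,400)]))
for nm,(u0,u1,v0,v1) in dict(clamp=(436,476,226,266),heel=(199,229,245,275),carrier=(280,375,193,287)).items():
    p,uv,ok=cloud(t,u0,u1,v0,v1)
    h=p[ok][:,2];print(nm,np.histogram(h,bins=np.arange(-.01,.2,.01)))
E
```

```text
clamp (array([591, 486,  38, 113,  54, 293,  15,   0,   0,   0,   0,   0,   0,
         0,   0,   0,   0,   0,   0,   0]), array([-0.01,  0.  ,  0.01,  0.02,  0.03,  0.04,  0.05,  0.06,  0.07,
        0.08,  0.09,  0.1 ,  0.11,  0.12,  0.13,  0.14,  0.15,  0.16,
        0.17,  0.18,  0.19]))
heel (array([322, 310, 108,  21,   9,  49,  77,   0,   0,   0,   0,   0,   0,
         0,   0,   0,   0,   0,   0,   0]), array([-0.01,  0.  ,  0.01,  0.02,  0.03,  0.04,  0.05,  0.06,  0.07,
        0.08,  0.09,  0.1 ,  0.11,  0.12,  0.13,  0.14,  0.15,  0.16,
        0.17,  0.18,  0.19]))
carrier (array([1767, 1500,    0,  105, 2421,  167,    5,  116, 1006,  503, 1028,
         18,   17,   20,   20,   18,   23,  137,   20,    0]), array([-0.01,  0.  ,  0.01,  0.02,  0.03,  0.04,  0.05,  0.06,  0.07,
        0.08,  0.09,  0.1 ,  0.11,  0.12,  0.13,  0.14,  0.15,  0.16,
        0.17,  0.18,  0.19]))
```

View pics/c1.png

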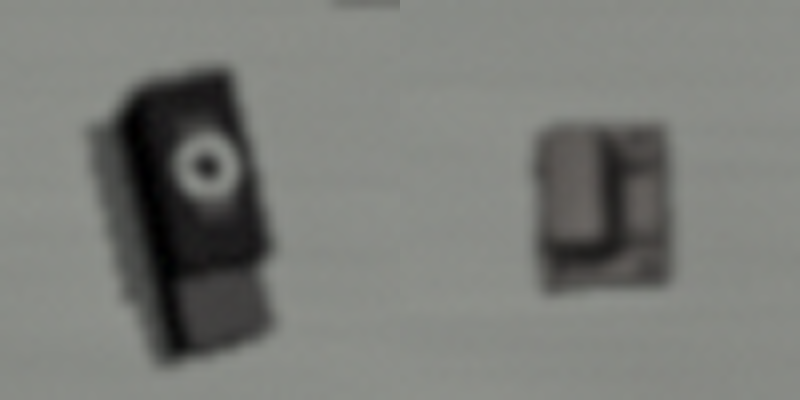

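View pics/c2.png

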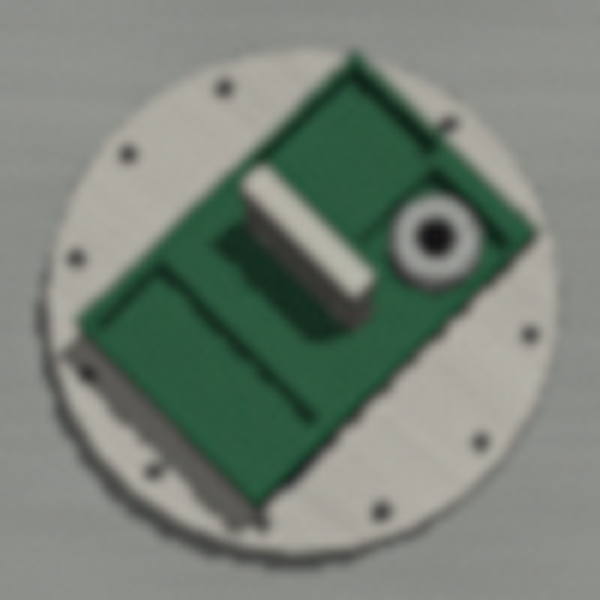

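View pics/c3.png

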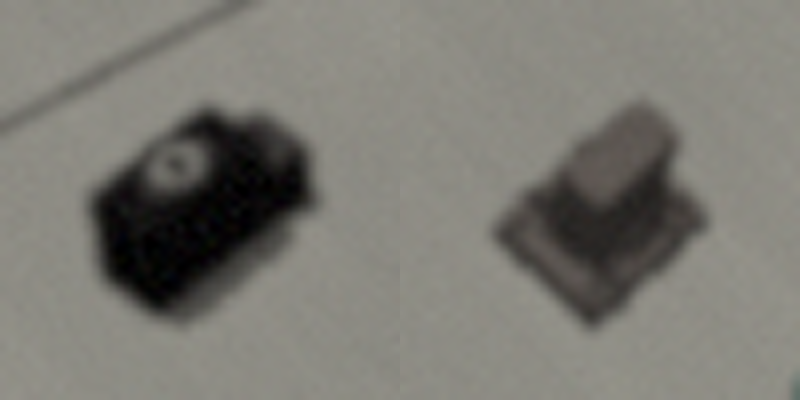

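Clamp and heel confirmed: matt black with its toe to image-bottom, and dull grey. The carrier's +x points up-right in the top image, with the washer at crop (436,238) and the empty heel pocket next to it. Now the measuring.

```bash
cat > meas.py <<'E'
from h import *
from scipy.optimize import least_squares
def fit(obs,model,x0):
    # obs: list of (d, uv list, model pts (in body frame, base z incl)); planar pose x,y,yaw
    def f(p):
        c,s=np.cos(p[2]),np.sin(p[2]);R=np.array([[c,-s,0],[s,c,0],[0,0,1]])
        return np.concatenate([(proj(d,np.array(m)@R.T+[p[0],p[1],0])-uv).ravel() for d,uv,m in obs])
    r=least_squares(f,x0);return r.x,r.fun
def un(c0,k,pts): return (np.array(pts,float)+.5)/k-.5+np.array(c0)
E
python3 - <<'E'
from meas import *
t=load("top0");s=load("scene0")
# carrier
uv=un((277,190),6,[(355,55),(537,235),(80,322),(258,505)])
z=.092
m=[(.075,.051,z),(.075,-.051,z),(-.079,.051,z),(-.079,-.051,z)]
x,r=fit([(t,uv,m)],0,[.55,0,-.8]);print("carrier",x,r.round(1))
hz=.168
uvh=un((277,190),6,[(260,170),(365,285)])
print(atz(t,uvh,hz), atz(t,uv,z), atz(t,un((277,190),6,[(436,238)]),.094))
cx=x
c,sn=np.cos(x[2]),np.sin(x[2]);print("washer pred",x[0]+c*.0425+sn*.0255,x[1]+sn*.0425-c*.0255)
# turntable by depth
p,u,ok=cloud(t,280,375,193,287);q=p[ok&(abs(p[:,2]-.036)<.006)];print("platter",cv2.minEnclosingCircle(q[:,:2].astype(np.float32)),q[:,2].mean())
for nm,zz in(("deck/floor",.092),):
    q=p[ok&(p[:,2]>.062)&(p[:,2]<.105)];print(cv2.minAreaRect(q[:,:2].astype(np.float32)))
q=p[ok&(p[:,2]>.155)];print("handle",cv2.minAreaRect(q[:,:2].astype(np.float32)),q[:,2].mean())
# clamp: crop offset (431,221) k=8
uvc=un((431,221),8,[(235,70),(270,255),(178,275),(272,328),(168,360)])
mc=[(-.015,.04,.046),(-.015,-.02,.046),(.015,-.02,.046),(-.015,-.04,.024),(.015,-.04,.024)]
# body +y (full block) is toward image top = world +x: yaw about -90deg => body x is world... 
for y0 in(-1.4,):
    mm=[(-a,b,c_) for a,b,c_ in mc]
    x,r=fit([(t,uvc,mm)],0,[.55,-.23,y0]);print("clamp",x,r.round(1))
p,u,ok=cloud(t,436,476,226,266);q=p[ok&(p[:,2]>.039)];print(cv2.minAreaRect(q[:,:2].astype(np.float32)))
q=p[ok&(p[:,2]>.015)];print(cv2.minAreaRect(q[:,:2].astype(np.float32)))
# heel crop offset (189,235) k=8, right half
uvh=un((189,235),8,[(665-400,128),(668-400,283),(545-400,288)])
mh=[(.025,-.02,.012),(-.025,-.02,.012),(-.025,.02,.012)]
x,r=fit([(t,uvh,mh)],0,[.55,.2,0]);print("heel",x,r.round(1))
p,u,ok=cloud(t,199,229,245,275);q=p[ok&(p[:,2]>.043)];print(cv2.minAreaRect(q[:,:2].astype(np.float32)))
E
```

```text
carrier [ 5.55243568e-01 -4.10627480e-04 -7.97803557e-01] [ 0.3 -0.5  0.7 -0.4 -1.   0.1 -0.   0.7]
[[ 0.57903186  0.01740807  0.168     ]
 [ 0.53570266 -0.02093596  0.168     ]] [[ 0.64301409 -0.01766894  0.092     ]
 [ 0.57021846 -0.08804666  0.092     ]
 [ 0.53682284  0.0894158   0.092     ]
 [ 0.46512352  0.02043596  0.092     ]] [[ 0.56882968 -0.04871131  0.094     ]]
washer pred 0.5666669820489281 -0.04863930791401555
platter ((0.5576605796813965, 0.0035420970525592566), 0.10418055206537247) 0.03575378385739306
((0.558207631111145, 0.002338498830795288), (0.10827592760324478, 0.1560991406440735), 44.615272521972656)
handle ((0.5572616457939148, -0.00047501735389232635), (0.05964828282594681, 0.01242462545633316), 43.89276885986328) 0.16620680389912978
clamp [ 0.5364811  -0.30926025 -1.413923  ] [-0.4 -0.4  0.3  0.5 -0.3  0.1 -0.3  0.9  0.8 -1.1]
((0.5475959777832031, -0.30883893370628357), (0.061161670833826065, 0.03328388184309006), 8.947484970092773)
((0.5372849702835083, -0.3105006814002991), (0.08146026730537415, 0.03364057466387749), 11.632155418395996)
heel [0.50960707 0.28342053 0.04936581] [ 0.2 -0.5  0.2  0.1 -0.5  0.3]
((0.5111536979675293, 0.28411102294921875), (0.03688567131757736, 0.019488830119371414), 3.4331159591674805)
```

```bash
cat > rb.py <<'E'
from bench import *
import numpy as np, cv2
def quat(phi):
    best=None
    for f in(phi,phi+np.pi):
        a=(f+np.pi/2)/2; q=np.array([0,np.cos(a),np.sin(a),0]); yield q
def q_for(pos,phi):
    c=[]
    for q in quat(phi):
        j=inverse_kinematics(list(pos),list(q))
        if j is not None: c.append((abs(j[5]),abs(j[5]-state()["joint_pos"][5]),q))
    c=[x for x in c if x[0]<2.5]
    return min(c,key=lambda x:x[1])[2]
def over(x,y,z,phi):
    q=q_for((x,y,z),phi); move_to([x,y,z],list(q)); return q
def st(tag):
    s=state();print(tag,"t%.2f"%s["time"],s["ee_pos"].round(4),"gap %.4f"%s["finger_gap"],"F",s["ft_force"].round(1))
def snap(name):
    for n in("scene","top"):
        d=get_image(n);np.savez(f"pics/{n}_{name}.npz",**{k:d[k] for k in("frame","depth","camera_matrix","k1","view")});cv2.imwrite(f"pics/{n}_{name}.png",d["frame"])
E
python3 - <<'E'
from rb import *
from h import *
s=load("scene0")
# consistency check in the scene view
def corners(x,y,yaw,m):
    c,n=np.cos(yaw),np.sin(yaw);return [(x+c*a-n*b,y+n*a+c*b,z) for a,b,z in m]
im=cv2.resize(s["frame"],None,fx=6,fy=6,interpolation=cv2.INTER_CUBIC)
def dots(P):
    for u,v in proj(s,P): cv2.circle(im,(int((u+.5)*6),int((v+.5)*6)),3,(0,0,255),-1)
dots(corners(.5562,-.0005,-.8,[(.075,.051,.092),(.075,-.051,.092),(-.079,.051,.092),(-.079,-.051,.092),(-.006,.03,.168),(.006,-.03,.168)]))
dots(corners(.5105,.2838,.055,[(.018,.009,.052),(-.018,.009,.052),(.018,-.009,.052),(-.018,-.009,.052),(.025,.02,.012),(-.025,-.02,.012),(.025,-.02,.012)]))
dots(corners(.5370,-.3095,-1.41,[(.015,.04,.046),(-.015,.04,.046),(.015,-.02,.046),(-.015,-.02,.046),(.015,-.04,.024),(-.015,-.04,.024)]))
def cr(u,v,h): return cv2.resize(im[(v-h)*6:(v+h)*6,(u-h)*6:(u+h)*6],(390,390))
cv2.imwrite("pics/ov.png",np.hstack([cr(320,270,45),cr(408,350,22)]));cv2.imwrite("pics/ov2.png",cr(255,206,22))
for P in([.556,0,.2],[.51,.284,.1],[.537,-.31,.1]):
    for ph in np.deg2rad([0,44,90,134]):
        print(P,round(np.rad2deg(ph)),[None if (j:=inverse_kinematics(P,list(q))) is None else round(j[5],2) for q in quat(ph)])
E
```

```text
[0.556, 0, 0.2] 0 [np.float64(-0.06), None]
[0.556, 0, 0.2] 44 [np.float64(-0.83), np.float64(2.31)]
[0.556, 0, 0.2] 90 [np.float64(-1.63), np.float64(1.51)]
[0.556, 0, 0.2] 134 [np.float64(-2.4), np.float64(0.74)]
[0.51, 0.284, 0.1] 0 [np.float64(0.45), None]
[0.51, 0.284, 0.1] 44 [np.float64(-0.32), None]
[0.51, 0.284, 0.1] 90 [np.float64(-1.12), np.float64(2.02)]
[0.51, 0.284, 0.1] 134 [np.float64(-1.89), np.float64(1.25)]
[0.537, -0.31, 0.1] 0 [np.float64(-0.58), np.float64(2.56)]
[0.537, -0.31, 0.1] 44 [np.float64(-1.35), np.float64(1.8)]
[0.537, -0.31, 0.1] 90 [np.float64(-2.15), np.float64(0.99)]
[0.537, -0.31, 0.1] 134 [None, np.float64(0.22)]
```

View pics/ov.png

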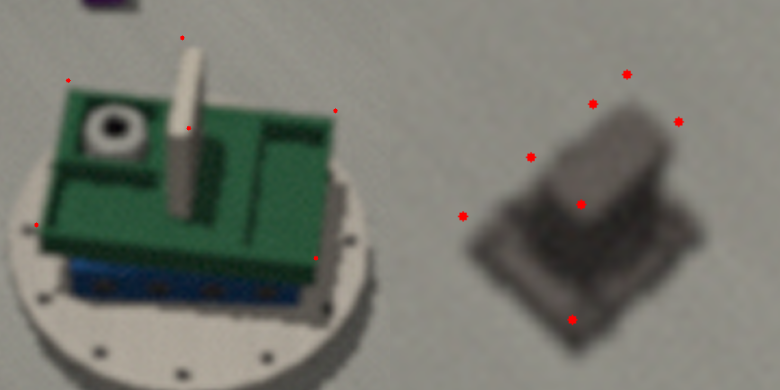

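View pics/ov2.png

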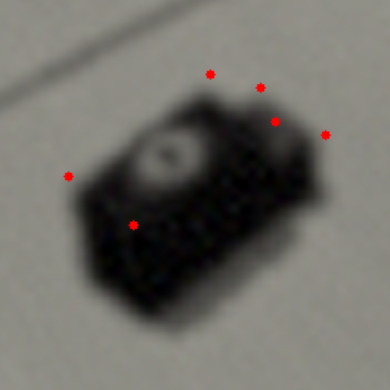

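The scene view disagrees with the top view by about 3 px (up). I'll check the scene depth and then use the arm itself as the reference.

```bash
python3 - <<'E'
from h import *
t=load("top0");s=load("scene0")
print(proj(s,[0,0,0.]),proj(t,[0,0,0.]))
for n,d,rs in(("top",t,[(250,300,320,400),(400,450,330,400),(200,240,200,240),(400,440,200,230)]),("scene",s,[(360,420,120,160),(200,240,310,330),(420,480,230,280),(300,340,420,450)])):
    for r in rs:
        p,u,ok=cloud(d,*r);p=p[ok];print(n,r,p.mean(0).round(4),p[:,2].std().round(4))
p,u,ok=cloud(s,385,430,330,375);q=p[ok&(p[:,2]>.043)];print("heel scene",cv2.minAreaRect(q[:,:2].astype(np.float32)))
p,u,ok=cloud(s,235,275,190,222);q=p[ok&(p[:,2]>.039)];print("clamp",cv2.minAreaRect(q[:,:2].astype(np.float32)))
p,u,ok=cloud(s,270,370,230,310);q=p[ok&(p[:,2]>.158)];print("handle",cv2.minAreaRect(q[:,:2].astype(np.float32)),q[:,2].max())
E
```

```text
[[464.75387286 188.93344132]] [[329.74177766 474.43147016]]
top (250, 300, 320, 400) [ 0.2696  0.1321 -0.0005] 0.0029
top (400, 450, 330, 400) [ 0.2555 -0.2289 -0.0004] 0.0029
top (200, 240, 200, 240) [ 6.161e-01  2.762e-01 -4.000e-04] 0.0029
top (400, 440, 200, 230) [ 6.260e-01 -2.281e-01 -5.000e-04] 0.0029
scene (360, 420, 120, 160) [ 0.0275 -0.3014 -0.0011] 0.0029
scene (200, 240, 310, 330) [ 0.8102 -0.0616  0.004 ] 0.015
scene (420, 480, 230, 280) [ 0.2151  0.1407 -0.0009] 0.0025
scene (300, 340, 420, 450) [ 7.907e-01  3.104e-01 -6.000e-04] 0.0023
heel scene ((0.5144638419151306, 0.28804224729537964), (0.03969549760222435, 0.01909809373319149), 1.546701192855835)
clamp ((0.5488047003746033, -0.3021301329135895), (0.06243794783949852, 0.035020291805267334), 10.990349769592285)
handle ((0.56067955493927, 0.004089243710041046), (0.06072808802127838, 0.012309323996305466), 44.142513275146484) 0.17139246317009074
```

Scene camera reads about 3–4 mm in x and y from the top one. I'll centre things physically by squeezing each one along both axes, which puts it in the arm's own frame. Carrier first.

```bash
python3 - <<'E'
from rb import *
yaw=np.deg2rad(-46.0)
x,y=.558,.0008
over(x,y,.24,yaw); st("over")
move_l([x,y,.113],speed=.15); st("down")
close(); hold(.2); st("xsq")
snap("xsq")
gripper_open(); st("open")
E
```

```text
over t2.43 [0.558  0.0017 0.24  ] gap 0.0878 F [ 0.5  0.2 -0.7]
down t3.43 [0.5586 0.0009 0.1143] gap 0.0881 F [-0.   0.   0.5]
xsq t4.78 [0.5579 0.001  0.113 ] gap 0.0119 F [-2.3  0.9  0.3]
open t6.11 [0.558  0.0008 0.113 ] gap 0.0875 F [ 0.4 -0.3  0.6]
```

```bash
python3 - <<'E'
from h import *
a=load("top_xsq");b=load("scene_xsq")
A=cv2.resize(a["frame"][185:295,270:390],(480,440),interpolation=3);B=cv2.resize(b["frame"][200:310,260:380],(480,440),interpolation=3)
cv2.imwrite("pics/x1.png",cv2.resize(np.hstack([A,B]),(800,366)))
E
```

```text
(no output)
```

View pics/x1.png

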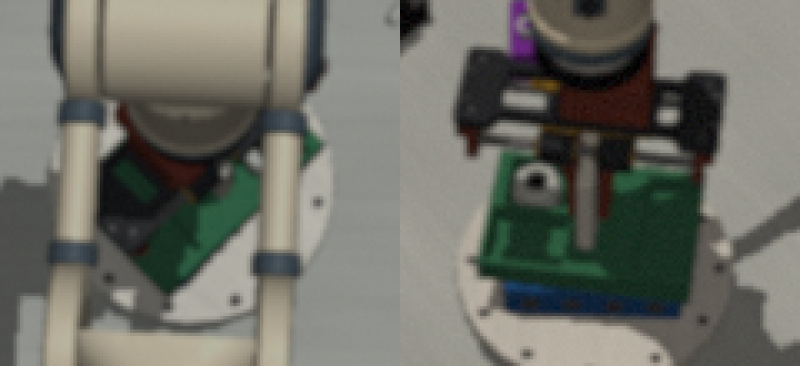

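The fingers are on the plate in scene crop (585,160) with a gap of 11.9 mm, as expected for 12 mm. Next is the y squeeze.

```bash
python3 - <<'E'
from rb import *
yaw=np.deg2rad(-46.0)
x,y=.558,.0008
move_l([x,y,.20],speed=.3)
over(x,y,.20,yaw+np.pi/2); st("over")
move_l([x,y,.113],speed=.2)
close(); hold(.1); st("ysq")
gripper_open(); move_l([x,y,.22],speed=.3)
# heel
hx,hy,hw=.512,.2855,.045
over(hx,hy,.12,hw); st("heel over")
move_l([hx,hy,.036],speed=.15); close(); st("heel xsq")
gripper_open(); move_l([hx,hy,.10],speed=.25)
over(hx,hy,.10,hw+np.pi/2); snap("h1"); move_l([hx,hy,.036],speed=.15)
close(); hold(.1); st("heel grip")
move_l([hx,hy,.12],speed=.2); hold(.2); st("lifted")
snap("h2")
E
python3 - <<'E'
from h import *
b=load("scene_h2");cv2.imwrite("pics/h2.png",cv2.resize(b["frame"][230:390,330:490],(640,600),interpolation=3))
b=load("top_h2");cv2.imwrite("pics/h2t.png",b["frame"])
E
```

```text
over t7.95 [0.5577 0.0008 0.1991] gap 0.0879 F [ 0.  -0.8 -0.7]
ysq t9.18 [0.5584 0.0008 0.1138] gap 0.0600 F [0.9 1.  4.3]
heel over t11.98 [0.512  0.285  0.1196] gap 0.0877 F [0.1 0.  0.5]
heel xsq t13.54 [0.5119 0.2855 0.036 ] gap 0.0355 F [-0.9  0.5  0.3]
heel grip t18.13 [0.512  0.2857 0.036 ] gap 0.0179 F [-0.8  0.5 -0.3]
lifted t18.90 [0.511  0.285  0.1174] gap 0.0175 F [-0.2 -0.4 -2.8]
```

View pics/h2.png

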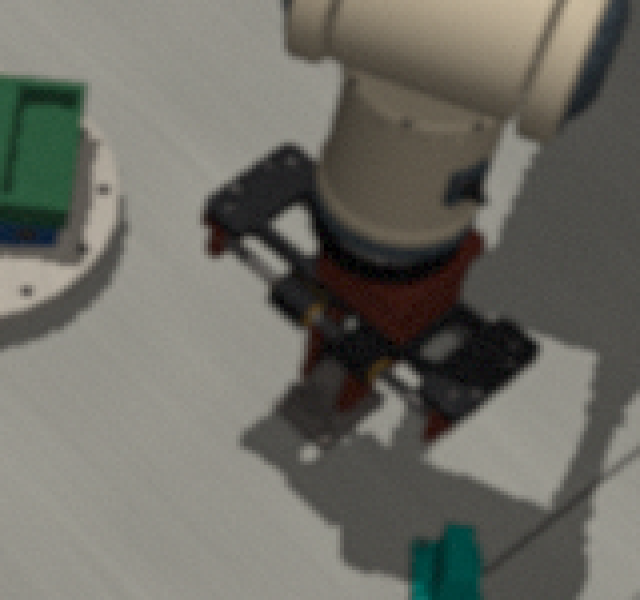

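View pics/h2t.png

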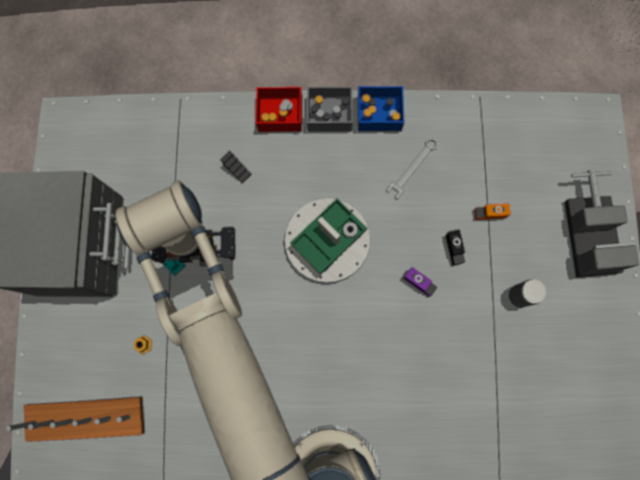

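Heel held upright with an 18 mm gap. I'll carry it to its seat and lower it.

```bash
python3 - <<'E'
from rb import *
yaw=np.deg2rad(-46.0);c,s=np.cos(yaw),np.sin(yaw)
x,y=.558+c*.0425-s*.0235,.0008+s*.0425+c*.0235
print(x,y)
move_l([.512,.2855,.226],speed=.3)
over(x,y,.226,yaw+np.pi/2); st("over")
move_l([x,y,.140],speed=.2); hold(.3); st("at rim")   # heel bottom at .104
f0=state()["ft_force"]
for z in(.124,.118,.114,.1115,.1105):
    move_l([x,y,z],speed=.06); hold(.1); st(z)
    if (state()["ft_force"]-f0)[2]>8: break
snap("p1")
E
python3 - <<'E'
from h import *
b=load("scene_p1");cv2.imwrite("pics/p1.png",cv2.resize(b["frame"][200:310,260:380],(654,600),interpolation=3))
E
```

```text
0.6044274660524658 -0.013447469808606238
over t20.69 [ 0.6042 -0.0123  0.2254] gap 0.0175 F [ 0.1  0.1 -2.8]
at rim t21.57 [ 0.6051 -0.0135  0.1416] gap 0.0177 F [ 0.1 -0.7 -2.7]
0.124 t22.09 [ 0.6044 -0.0135  0.124 ] gap 0.0180 F [ 1.2 -0.4 -2.1]
0.118 t22.44 [ 0.6044 -0.0134  0.1179] gap 0.0181 F [-0.3  0.2 -2.7]
0.114 t22.79 [ 0.6044 -0.0135  0.1139] gap 0.0177 F [-0.2 -0.6 -2. ]
0.1115 t23.14 [ 0.6044 -0.0135  0.1115] gap 0.0173 F [ 0.   0.5 -2.4]
0.1105 t23.49 [ 0.6044 -0.0134  0.1105] gap 0.0176 F [-0.9  0.3 -2.7]
```

View pics/p1.png

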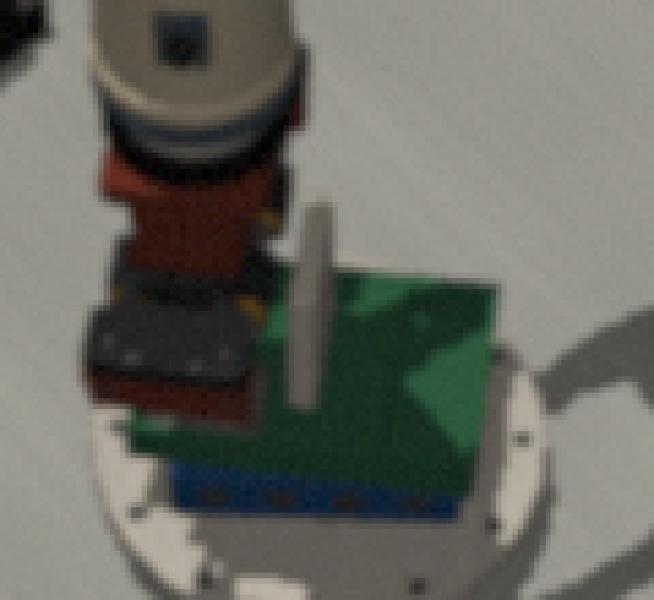

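No contact on the way down and the bottom is at floor height. Release, then centre and grip the clamp. I'll grip it along its 60 mm block, because a full opening across its width would push a finger into the handle plate.

```bash
python3 - <<'E'
from rb import *
gripper_open(); hold(.1); st("rel")
p=state()["ee_pos"]; move_l([.6044,-.0135,.20],speed=.3)
bx,by,a=.548,-.3055,np.deg2rad(10.2)
over(bx,by,.13,a+np.pi/2); st("over")
move_l([bx,by,.035],speed=.15); close(); st("clamp xsq")
gripper_open(); move_l([bx,by,.09],speed=.25)
over(bx,by,.09,a); snap("k1"); move_l([bx,by,.035],speed=.15)
close(); hold(.1); st("grip")
move_l([bx,by,.12],speed=.2); hold(.2); st("lifted")
snap("k2")
E
python3 - <<'E'
from h import *
b=load("scene_k2");A=cv2.resize(b["frame"][90:250,180:340],(400,400),interpolation=3)
b=load("top_k2");B=cv2.resize(b["frame"][190:290,280:380],(400,400),interpolation=3)
cv2.imwrite("pics/k2.png",np.hstack([A,B]))
E
```

```text
rel t24.85 [ 0.6044 -0.0134  0.1105] gap 0.0879 F [ 0.3 -0.5 -0.8]
over t26.62 [ 0.548  -0.3047  0.1292] gap 0.0880 F [-0.2  0.5  0.1]
clamp xsq t28.32 [ 0.548  -0.3056  0.035 ] gap 0.0300 F [ 0.4 -1.9 -0.7]
grip t32.37 [ 0.548  -0.3056  0.0351] gap 0.0595 F [-0.4 -0.2  1.3]
lifted t33.14 [ 0.5471 -0.305   0.1173] gap 0.0598 F [ 0.2 -0.7 -2.2]
```

View pics/k2.png

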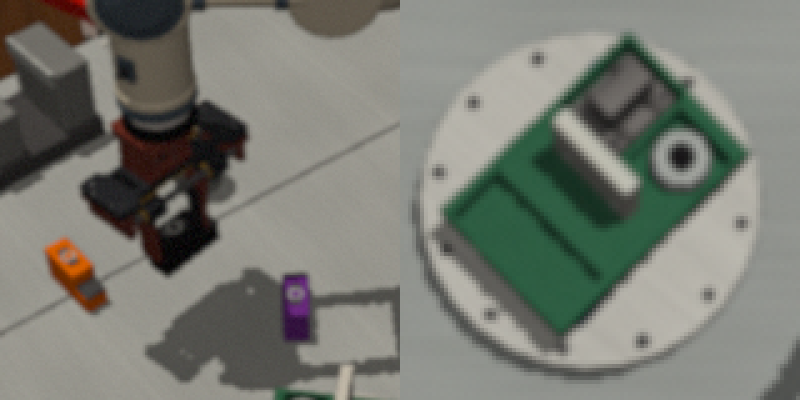

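Heel is seated (top crop (625,90)), washer in place, clamp held level. Placing the clamp.

```bash
python3 - <<'E'
from rb import *
from scipy.spatial.transform import Rotation as R
yaw=np.deg2rad(-46.0);c,s=np.cos(yaw),np.sin(yaw);a=np.deg2rad(10.2)
def ydir(q): return R.from_quat([q[1],q[2],q[3],q[0]]).as_matrix()[:2,1]
sg=np.sign(ydir(state()["ee_rot"])@[np.cos(a),np.sin(a)])
def tgt(k):
    u,v=-.0565,.010*k; return .558+c*u-s*v,.0008+s*u+c*v
opts=[]
for k in(1,-1):
    x,y=tgt(k);yd=np.array([-s,c])*k
    for q in quat(yaw+np.pi/2):
        if ydir(q)@yd*sg>0.9:
            j=inverse_kinematics([x,y,.226],list(q)); opts.append((k,x,y,q,None if j is None else j[5])); 
print(sg,state()["joint_pos"][5],opts)
o=[o for o in opts if o[4] is not None and abs(o[4])<2.5][0]
k,x,y,q,_=o
move_l([.548,-.3055,.226],speed=.3)
move_to([x,y,.226],list(q)); st("over")
move_l([x,y,.140],speed=.2); hold(.3); st("rim"); f0=state()["ft_force"]
for z in(.123,.117,.113,.110,.109):
    move_l([x,y,z],speed=.06); hold(.1); st(z)
    if (state()["ft_force"]-f0)[2]>8: break
snap("p2")
E
python3 - <<'E'
from h import *
b=load("scene_p2");cv2.imwrite("pics/p2.png",cv2.resize(b["frame"][200:310,260:380],(654,600),interpolation=3))
E
```

```text
-1.0 2.400796979611285 [(1, np.float64(0.5259452000724532), np.float64(0.048389282423723756), array([ 0.        , -0.92050485,  0.39073113,  0.        ]), np.float64(2.4009757315466143)), (-1, np.float64(0.5115584040656802), np.float64(0.03449611501454382), array([0.        , 0.39073113, 0.92050485, 0.        ]), np.float64(-0.7669750913429647))]
over t35.08 [0.5261 0.0475 0.2255] gap 0.0599 F [ 0.2 -0.7 -1.8]
rim t35.96 [0.5266 0.0484 0.1415] gap 0.0596 F [ 0.4 -0.4 -3.6]
0.123 t36.49 [0.526  0.0484 0.123 ] gap 0.0599 F [ 0.3 -0.3 -2.8]
0.117 t36.84 [0.5259 0.0484 0.1169] gap 0.0598 F [-0.6  0.2 -2.3]
0.113 t37.19 [0.5259 0.0484 0.113 ] gap 0.0600 F [ 0.4 -0.9 -2.2]
0.11 t37.54 [0.5259 0.0484 0.1099] gap 0.0600 F [ 0.4 -0.3 -2.4]
0.109 t37.89 [0.5261 0.0484 0.1091] gap 0.0599 F [ 1.5  0.3 -2. ]
```

View pics/p2.png

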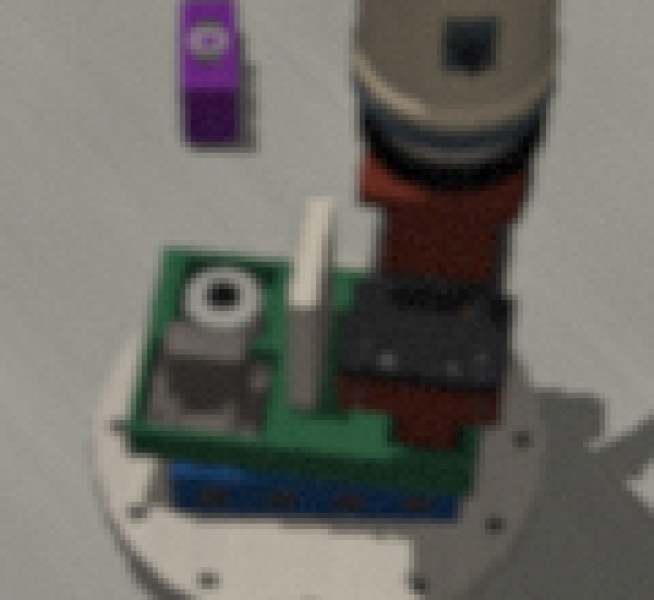

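```bash
python3 - <<'E'
from rb import *
gripper_open(); hold(.1); st("rel")
move_l([.5259,.0484,.23],speed=.3); st("up")
snap("p3")
E
python3 - <<'E'
from h import *
b=load("scene_p3");cv2.imwrite("pics/p3.png",cv2.resize(b["frame"][210:310,265:375],(660,600),interpolation=3))
p,u,ok=cloud(b,270,370,225,310)
yaw=np.deg2rad(-46);c,s=np.cos(yaw),np.sin(yaw)
x=p[:,0]-.558-.0025;y=p[:,1]-.0008-.003   # scene bias
q=np.c_[c*x+s*y,-s*x+c*y,p[:,2]-.07][ok]
for n,m in(("clamp",(q[:,0]<-.03)&(q[:,0]>-.09)&(abs(q[:,1])<.06)&(q[:,2]>.036)&(q[:,2]<.06)),("heel",(q[:,0]>.02)&(q[:,0]<.08)&(q[:,1]>.005)&(q[:,2]>.045)&(q[:,2]<.07)),("handle",(abs(q[:,0])<.02)&(q[:,2]>.085)&(q[:,2]<.11))):
    w=q[m];print(n,w.min(0).round(4),w.max(0).round(4),np.percentile(w[:,2],[50,80]).round(4))
E
```

```text
rel t38.73 [0.5259 0.0484 0.109 ] gap 0.0877 F [-0.8  0.2 -0.3]
up t39.27 [0.5262 0.0484 0.2308] gap 0.0878 F [-0.3 -0.6 -0.5]
clamp [-0.0693 -0.0227  0.0366] [-0.039   0.0404  0.056 ] [0.0488 0.051 ]
heel [0.0263 0.0117 0.0453] [0.0617 0.0336 0.0616] [0.0543 0.0566]
handle [-0.0047 -0.0306  0.0854] [0.0077 0.0311 0.1027] [0.0968 0.0982]
```

View pics/p3.png

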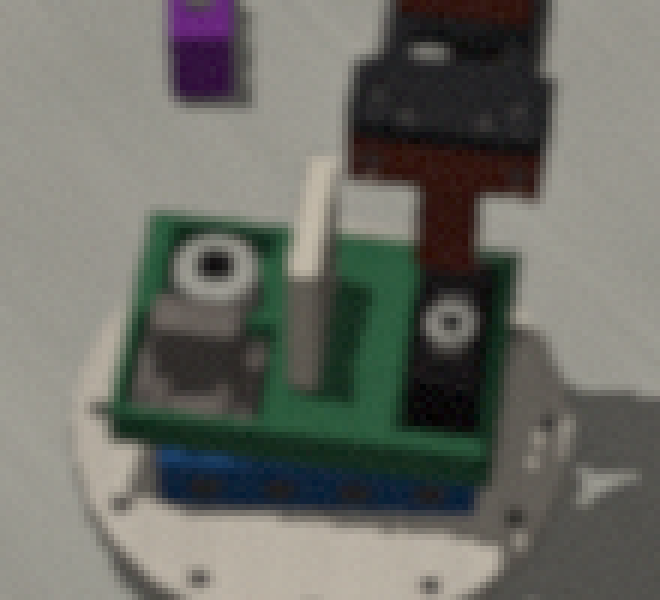

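All three are seated: clamp top at 49–51 mm, heel at 54–57 mm above the underside, expected 50 and 56. Now grip the handle and lift.

```bash
python3 - <<'E'
from rb import *
yaw=np.deg2rad(-46.0);x,y=.558,.0008
over(x,y,.23,yaw); st("over")
move_l([x,y,.141],speed=.12); st("down"); close(); hold(.3); st("grip")
move_l([x,y,.151],speed=.04); hold(.1); st("10mm")
move_l([x,y,.242],speed=.07); hold(.5); st("up")
snap("fin")
E
python3 - <<'E'
from h import *
b=load("scene_fin");cv2.imwrite("pics/fin.png",cv2.resize(b["frame"][160:310,255:385],(520,600),interpolation=3))
E
```

```text
over t40.84 [0.5578 0.0009 0.2295] gap 0.0877 F [-0.1  0.   0.2]
down t41.73 [0.5585 0.0008 0.1421] gap 0.0880 F [0.1 0.9 1. ]
grip t43.18 [0.5579 0.0009 0.141 ] gap 0.0122 F [-1.1  0.5  0. ]
10mm t43.68 [0.5577 0.0008 0.1503] gap 0.0123 F [-0.4  0.6 -9.1]
up t45.63 [0.558  0.0008 0.242 ] gap 0.0118 F [ 0.1 -0.4 -9. ]
```

View pics/fin.png

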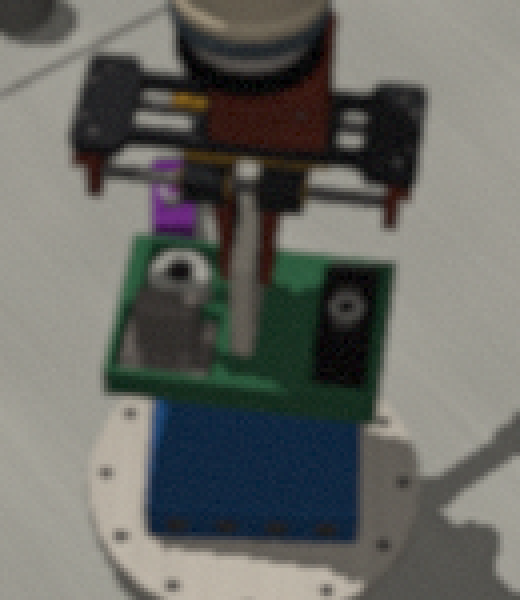

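```bash
python3 - <<'E'
from h import *
b=load("scene_fin");p,u,ok=cloud(b,260,370,205,275)
f=b["frame"][205:275,260:370].reshape(-1,3).astype(int)
g=ok&(f[:,1]>f[:,2]+15)&(abs(p[:,2]-.192)<.012);q=p[g]
for _ in range(3):
    A=np.c_[q[:,:2],np.ones(len(q))];k=np.linalg.lstsq(A,q[:,2],rcond=None)[0];q=q[abs(A@k-q[:,2])<.006]
print(len(q),"slopes",k[:2].round(3),"deck z",q[:,2].mean())
E
```

```text
970 slopes [-0.019 -0.004] deck z 0.1918948933395993
```

Deck at z = 0.192, so the underside is about 100 mm above the riser top. Tilt is about 0.02 rad and the grip gap is steady.

```bash
python3 -c "
from rb import *
st('pre');job_done()"
```

```text
pre t45.73 [0.558  0.0008 0.242 ] gap 0.0115 F [-0.   0.6 -8.6]
the job is handed in; nothing more can be done
```

I seated the black toe clamp and the grey heel in their pockets. Then I gripped the carrier by its handle, lifted it about 10 cm off the riser and handed the job in at about 45.7 s, still holding it.

- **Method:** I first squeezed the carrier, heel and clamp lightly along both their axes. That fixed their positions in the arm's own frame before I placed anything. I gripped the clamp along its 60 mm block, not across its 30 mm width, so a full opening would not hit the handle plate.
- **Seating, measured before the lift:** The clamp top was about 50 mm and the heel top about 56 mm above the underside, both as expected. The washer pair still lay in its pocket, by picture only. Both parts went in without any contact force.
- **Final hold:** The deck was at z = 0.192 m, which puts the underside about 100 mm above the riser top. Tilt was about 0.02 rad, the wrist carried about 9 N, and the finger gap held at about 12 mm on the 12 mm plate. The last picture shows all three parts in place.
- **Disagreement:** The two cameras differed by about 3–7 mm sideways, more than the stated 2 mm. I used a position between the two for the first approaches and relied on the squeezes after that.
- **Not checked:** I did not measure the wrench, step block, brass nut or can afterwards. The arm was kept clear of them throughout.

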